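Shut the curing lamp and stand its timer back up

ROBOT

A 6-joint arm with a two-finger parallel gripper is mounted at the origin on the work surface. World frame = base frame: x ahead of the robot, y to its left, z up, the work surface at z = 0. Lengths are in m, angles in rad, forces in N, time in s.
With the tool pointing down it reaches from about 0.225 to 0.875 m from the base axis. Payload 3.4 kg.
Tool frame: the origin (TCP) lies on the centre line of the jaws, within the pads' length; the fingertips stand 14 mm ahead of it and the grasp point (between the pads) lies 5 mm behind it; z points along the fingers, y is the direction in which the jaws open and shut (so a half turn about z gives the same grasp; the last joint's range is limited). The gripper opens to 85 mm and grips with 20 to 120 N. Pads are 22 mm wide; open, the fingers measure 114 mm over their backs; the gripper's body (76 mm by 85 mm) begins 54 mm behind the grasp point. The pads swing forward as they close: fully open they stand 13 mm farther back than shut.
Start: joints at [-1.373, 0.276, 1.505, -0, 1.361, -0.121], TCP at [0.18, -0.546, 0.245] pointing down, gripper open.
Joint ranges: [-2.89, 2.89], [-0.75, 2.08], [0.22, 2.7], [-1.18, 4.32], [0.11, 2.71], [-2.7, 2.7]. Speed limits (rad/s): [2.57, 2.57, 3.14, 3.14, 3.14, 3.14].

INTERFACE

Orientations are given as a unit quaternion [w, x, y, z].
In Python, from plant import manip gives the robot as it stands. The module is installed in compiled form; this text tells all that it offers.
- The arm moves only by the tool step_arm, never from a script. Its argument "moves" is a list that holds one entry, the list of rows, each a list of 7 numbers: the shift along the tool's x, y, z in cm, then the turn, a rotation vector about the tool's x, y, z in degrees, then the closure, from -1 (fully open) to 1 (shut), so that 0 is half open. In form: [[[tx, ty, tz, wx, wy, wz, gripper], ...]]. A call has 1 to 5 rows; each row shifts and turns the commanded pose from where the row before left it, along the tool's axes as they then stand; what a row does not reach is not made up. A row lasts 1/10 s, in which the tool goes at most 50 mm and 8.59 degrees, less where a joint would pass 70% of its speed; a pose out of reach is approached as far as the arm can. A call with a gripper value outside its range is refused whole. The fingers move at their own pace and stop on an object; "newtons" is the grip in N (left out, the last holds). Time passes only in rows, so rows that do not move let the fingers close. It gives the time, the measured TCP pose, the force and the opening at its end, in the units of the state.
- manip.state(): the state, without advancing time (a new reading comes with each control period).
- manip.snapshot(name): name is "scene" or "top"; returns (picture, depth): 420x560x3 uint8, red, green, blue; 420x560 float32, m along the optical axis (not along the pixel's ray), 0 where there is no reading.
- manip.camera_params(name): a dict with "mtx" (3x3 intrinsics, pixels), "rvec" (rotation vector, rad) and "tvec" (3), from world to camera coordinates, as OpenCV has them. Camera axes: x right, y down, z forward; pixel columns grow to the right and rows downward; lengths in m; the calibration is good to about 2 mm. A picture is of the moment at which its call begins. camera_params takes no time and is no camera call.
- manip.finish_job(): hands the job in, once; it reports no verdict.
The state is a dict: "time": time; "joint_pos": joint angles; "joint_vel": joint speeds; "effort": joint torques, N m; "eef_pos": TCP position; "ee_rot": TCP orientation; "contact_force": force on the tool from outside, world axes, zero at the start; "wrist_torque": the same for the moment, N m; "width": opening from 0.0 (shut) to 1.0 (fully open).
Only numpy, scipy, OpenCV 4.12 (cv2) and the standard library are available. Lean on these libraries where they do the work, as an engineer would, in place of code of your own. Each camera call takes 0.05 s, during which the arm holds its last target. There are 200 camera calls.

TASK

Get the cure under way with your fingertips only: your gloves are sticky, so push things and pick nothing up. Push the raised hood of the curing lamp over and down until it is fully shut over the coaster, without letting it slam, and stand the fallen timer back on its foot where it lies, by pushing its foot plate over. Leave the coaster and everything else on the table where it is.

Things in the scene. Friction and masses are not known exactly. Their poses are not given: they have to be found in the camera images.
- lamp: UV curing lamp, fixed to the table on the robot's left or right: an open white tub 200 mm (its x) by 230 mm (its y), 48 mm high, walls 10 mm, mirrored floor 10 mm up, with a hood hinged along its far (+x) rim. Origin at the centre of its underside; its front with the dark control panel faces its -x, roughly to the robot; z up
- hood (a joint): angle of the lamp's hood in rad: 0 fully shut (hard stop), grows as it opens, other stop at 1.70; starts raised at 1.35 to 1.62, near upright. Its stiff friction hinge holds it wherever it is left: it neither falls nor springs back, and about 1 to 4 N near its front edge swings it
- hood_hinge (a point): middle of the hood's hinge line, which runs along the lamp's y (in the lamp's frame x = 106, y = 0, z = 50 mm). The hood is a white shell with violet LEDs inside, 206 mm long from hinge line to front edge, 230 mm wide, 32 mm thick. Shut, it reaches from here towards the lamp's -x, underside at this height, top 32 mm higher
- hood_front (a point): middle of the hood's front edge on its outside face (its top face when shut), 206 mm along the hood from the hinge line, 32 mm out. Moves with the hood: highest when raised, when the outside face looks away from the robot; 82 mm above the table when shut
- coaster: loose round orange coaster, 90 mm across, 9 mm thick, lying on the lamp's tub floor; origin at the centre of its underside
- timer: loose countdown timer, about 0.24 kg, an L from the side: white screen panel 100 mm tall, 92 mm wide, 18 mm thick; at its lower edge a dark weighted foot plate, 92 mm wide, 9 mm thick, square to the screen. Origin: middle of the heel (back lower edge, outer corner of the L); x up the screen, y along the width, z out of the screen along the foot. Lies on its back, z up; stands when x points up
- timer_foot_end (a point): middle of the foot plate's free end (timer frame x 4.5, z 70 mm). While the timer lies, the plate is a wall 70 mm high and this its top. About 1 N there from the screen side, towards the timer's -x, rolls the timer about its heel with hardly any sliding; after some 45 degrees the heavy foot drops and it stands by itself
- dye_teal: loose white dye bottle with teal label and cap, 27 mm across, 73 mm tall; origin at the centre of its underside
- dye_red: loose white dye bottle with red label and cap, 27 mm across, 73 mm tall; origin at the centre of its underside
- jar: loose small gold-coloured jar with black cap, 40 mm across, 36 mm tall; origin at the centre of its underside
- tape: loose roll of yellowish tape lying flat, 84 mm across, 24 mm high; origin at the centre of its underside
- cup: loose empty clear plastic cup standing upright, 64 mm across its rim, 75 mm tall; origin at the centre of its underside
- mould: loose pink flat silicone mould, 104 mm across, 12 mm high; origin at the centre of its underside
Mind the look-alikes: they are no part of the job. What is shaped like the timer but blue is not meant.

How it is judged:
At the end, for the whole second after the job is handed in: The hood is shut (within 0.04 rad of its stop); the timer stands upright on its foot (within 0.12 rad), at rest on the table, its heel within 60 mm of where it lay; the coaster is within 20 mm and each other loose thing within 30 mm of where it started (value of joint hood below 0.04 rad and angle between timer's own x axis and vertical below 0.12 rad and height (world z) of timer below 0.008 m and linear speed of timer below 0.02 m/s and distance of timer from where it was at the start of the episode below 0.06 m and distance of coaster from where it was at the start of the episode below 0.02 m and distance of each of dye_teal, dye_red, jar, tape, cup, mould from where it was at the start of the episode below 0.03 m); the robot touches nothing.
It fails at once if the timer is lifted off the table instead of pushed (its heel more than 25 mm up) (height (world z) of timer above 0.025 m).
It fails at once if the hood is slammed (faster than 2.5 rad/s on its way down) (velocity of joint hood below -2.5 rad/s).
It fails at once if the coaster is disturbed (moved more than 20 mm) (distance of coaster from where it was at the start of the episode above 0.02 m).
It fails at once if another loose thing is disturbed (moved more than 30 mm) (distance of any of dye_teal, dye_red, jar, tape, cup, mould from where it was at the start of the episode above 0.03 m).
It also fails if it takes over 54 s, if anything falls off the work surface, if the arm or the gripper's body presses on something with over 40 N, if the wrist force passes 120 N, or if a joint passes its speed limit or range.

## Working session

There is one attempt and no reset: what is moved stays moved. The work goes in short steps, Python scripts to look and compute and a tool call to move; the robot and the scene stay as the last step left them, time stands still between calls to the robot, and variables do not carry over. Pictures are saved under pics/ and viewed, about 8 in all and at most 12, crops included, and the job is handed in when it is done.

Besides the shell and the picture viewer there is one more tool, called after "Emit:" by a JSON object that holds its "fn" and its "kwargs". step_arm: Moves the arm, as the interface text tells. Its arguments: {"type":"object","properties":{"moves":{"type":"array"},"newtons":{"type":"number"}},"required":["moves"]}

```bash
mkdir -p pics; cat > h.py <<'E'
import numpy as np, cv2
from plant import manip
def cam(n):
    p=manip.camera_params(n); R=cv2.Rodrigues(np.array(p['rvec'],float))[0]
    return np.array(p['mtx'],float).reshape(3,3),R,np.array(p['tvec'],float).ravel()
def snap(n,f):
    im,d=manip.snapshot(n); cv2.imwrite('pics/%s.png'%f,im[:,:,::-1]); np.save('pics/%s.npy'%f,d); return im,d
def cloud(n,d):
    K,R,t=cam(n); v,u=np.mgrid[:d.shape[0],:d.shape[1]]
    c=np.stack([(u-K[0,2])/K[0,0]*d,(v-K[1,2])/K[1,1]*d,d],-1)
    P=(c-t)@R; P[d==0]=np.nan; return P
def ray(n,u,v,z):
    K,R,t=cam(n); o=-R.T@t; r=R.T@np.linalg.inv(K)@np.array([u,v,1.]); return o+r*(z-o[2])/r[2]
E
python3 - <<'E'
from h import *
a,_=snap('scene','s0');b,_=snap('top','t0')
print(manip.state())
for n in('scene','top'):
    K,R,t=cam(n);print(n,-R.T@t,R[2],K[0,0])
E
```

```text
{'time': 0.1, 'joint_pos': array([-1.37303470e+00,  2.76539567e-01,  1.50597773e+00, -4.25189393e-06,
        1.36068522e+00, -1.21012110e-01]), 'joint_vel': array([ 0.00042728, -0.00251559, -0.00251823, -0.00100664,  0.00019022,
        0.00075754]), 'effort': array([ 1.89854363e-03, -4.17698765e+01, -2.46404618e+01, -1.67028111e-04,
        5.73807542e-03,  9.84272077e-07]), 'eef_pos': array([ 0.18010863, -0.54561401,  0.2445332 ]), 'ee_rot': array([-8.04258822e-04,  9.87324391e-01,  1.58713263e-01, -3.29587625e-05]), 'contact_force': array([-0.62095731,  0.38758281,  0.39510798]), 'wrist_torque': array([0.06370488, 0.02202727, 0.00196936]), 'width': 1.0014153522240987}
scene [ 0.96849285 -0.48020244  0.60408197] [-0.53198045  0.59808534 -0.59940864] 390.7746291189227
top [0.25501307 0.05625548 1.2672817 ] [ 0.20607063 -0.00579278 -0.97851997] 439.2788133377247
```

View pics/s0.png

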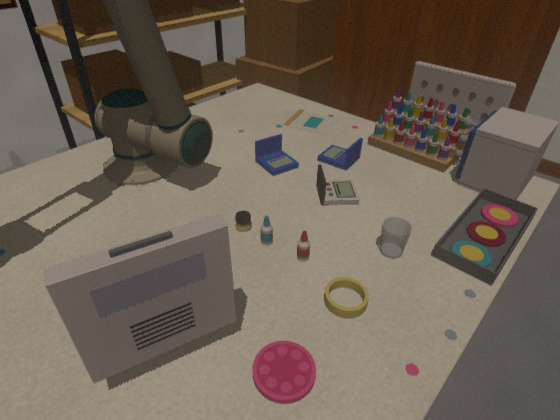

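View pics/t0.png

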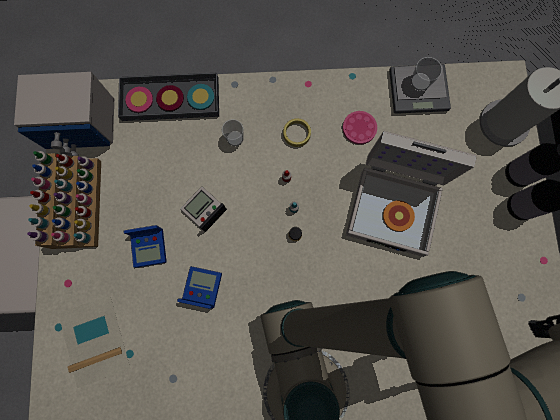

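The scene view shows the hood raised at about (150,295) and the white timer at (340,190), with its dark foot at (322,183). In the top view the lamp is at (400,205), and the timer at (203,208) with its foot plate on the lower-right side. Next I measure both.

```bash
python3 - <<'E'
from h import *
np.set_printoptions(precision=3,suppress=True)
dt=np.load('pics/t0.npy');ds=np.load('pics/s0.npy')
T=cloud('top',dt);S=cloud('scene',ds)
im=cv2.imread('pics/t0.png')
# tub rim/hood: points by height in top view
reg=np.zeros(dt.shape,bool);reg[130:262,335:480]=1
def rect(m,P=T):
    p=P[m][:,:2]; r=cv2.minAreaRect((p*1000).astype(np.float32)); b=cv2.boxPoints(r); return m.sum(),r,b
m=reg&(T[...,2]>.040)&(T[...,2]<.056);print('rim',rect(m))
m=reg&(T[...,2]>.225);print('hoodtop',rect(m),np.nanmax(T[reg][:,2]))
# hood outer face from scene
q=S[260:330,90:220].reshape(-1,3);q=q[~np.isnan(q).any(1)]
c=np.median(q,0)
for _ in range(4):
    u,s,v=np.linalg.svd(q-q.mean(0),full_matrices=False);n=v[2];r=(q-q.mean(0))@n;q=q[abs(r)<.006]
n*=np.sign(n[0]);print('face',q.mean(0),n,r.std(),len(q),'yaw',np.degrees(np.arctan2(n[1],n[0])),'tilt',np.degrees(np.arcsin(n[2])))
# hood edge in scene
for (a,b) in [((58,252),(0,0)),((228,215),(0,0)),((231,224),(0,0)),((235,318),(0,0)),((90,370),(0,0))]:
    for dv in(3,6):print(a,S[a[1]+dv,a[0]+(2 if a[0]<150 else -2)])
# timer
reg=np.zeros(dt.shape,bool);reg[183:240,175:232]=1
m=reg&(T[...,2]>.045);print('foot',rect(m),np.nanmax(T[reg][:,2]))
m=reg&(T[...,2]>.011);print('timer',rect(m))
# small things
hs=cv2.cvtColor(im,cv2.COLOR_BGR2HSV)
for nm,(u,v,z) in dict(red=(286,176,.073),teal=(294,207,.073),jar=(295,234,.036),cup=(233,131,.075),tape=(297,132,.024),mould=(360,127,.012),coaster=(399,216,.019),blue1=(149,232,.06),blue2=(200,302,.06)).items(): print(nm,ray('top',u,v,z))
cv2.imwrite('pics/c0.png',np.hstack([cv2.resize(im[170:250,160:240],(400,400),interpolation=2),cv2.resize(cv2.imread('pics/s0.png')[150:220,300:370],(400,400),interpolation=2)]))
E
```

```text
rim (np.int64(1623), ((488.29986572265625, -284.434814453125), (230.895263671875, 233.11720275878906), 71.4271011352539), array([[ 341.04 , -356.745],
       [ 562.017, -430.995],
       [ 635.559, -212.125],
       [ 414.583, -137.875]], dtype=float32))
hoodtop (np.int64(1298), ((584.0092163085938, -316.11248779296875), (230.44700622558594, 34.41032409667969), 71.29783630371094), array([[ 530.766, -419.735],
       [ 563.36 , -430.769],
       [ 637.252, -212.49 ],
       [ 604.659, -201.456]], dtype=float32)) 0.2715566117249493
face [ 0.607 -0.32   0.176] [ 0.948 -0.317  0.032] 0.0008231059090567218 8971 yaw -18.480870297206884 tilt 1.862092671369265
(58, 252) [ 0.202 -0.332 -0.004]
(58, 252) [ 0.216 -0.338  0.   ]
(228, 215) [ 0.378 -0.001  0.003]
(228, 215) [ 0.383 -0.006 -0.   ]
(231, 224) [ 0.405 -0.016 -0.001]
(231, 224) [ 0.413 -0.024 -0.001]
(235, 318) [ 0.645 -0.221  0.056]
(235, 318) [ 0.617 -0.199  0.   ]
(90, 370) [ 0.573 -0.427  0.074]
(90, 370) [ 0.574 -0.429  0.07 ]
foot (np.int64(167), ((481.08544921875, 237.00753784179688), (9.890433311462402, 91.11224365234375), 44.97003936767578), array([[445.391, 265.742],
       [509.783, 201.283],
       [516.78 , 208.273],
       [452.388, 272.732]], dtype=float32)) 0.07395157606472806
timer (np.int64(1062), ((512.6060180664062, 269.6978759765625), (101.24261474609375, 91.51197814941406), 45.76609420776367), array([[444.509, 265.347],
       [510.077, 201.509],
       [580.703, 274.049],
       [515.135, 337.887]], dtype=float32))
red [0.582 0.025 0.073]
teal [0.492 0.007 0.073]
jar [0.422 0.007 0.036]
cup [0.722 0.17  0.075]
tape [ 0.73  -0.017  0.024]
mould [ 0.741 -0.209  0.012]
coaster [ 0.461 -0.296  0.019]
blue1 [0.444 0.412 0.06 ]
blue2 [0.247 0.273 0.06 ]
```

View pics/c0.png

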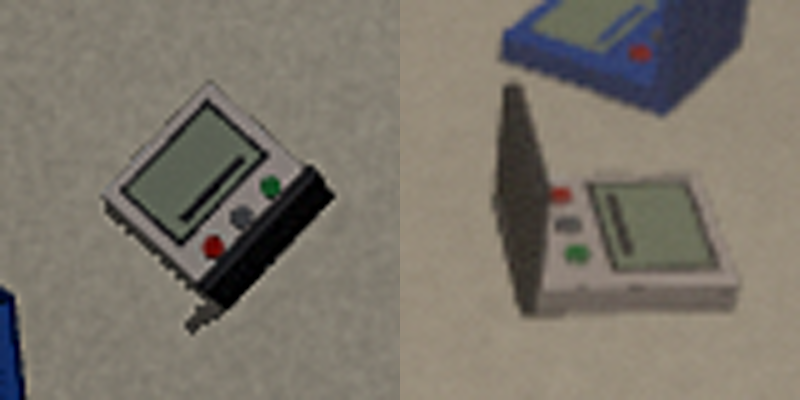

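Emit:
{"fn": "step_arm", "kwargs": {"moves": [[[0,0,-4.5,0,0,0,1],[0,0,-4.5,0,0,0,1],[4,0,0,0,0,0,1],[4,0,0,0,0,0,1],[4,0,0,0,0,0,1]]], "newtons": 40}}

```text
time: 0.6
eef_pos: [0.295, -0.508, 0.3354]
ee_rot: [0.0, 0.987, 0.158, 0.0]
contact_force: [1.0, -0.6, 0.7]
width: 0.143
```

Emit:
{"fn": "step_arm", "kwargs": {"moves": [[[4.5,-0.5,0,0,0,0,1],[4.5,-0.5,0,0,0,0,1],[4.5,-0.5,0,0,0,0,1],[4.5,-0.5,0,0,0,0,1],[4.5,-0.5,0,0,0,0,1]]]}}

```text
time: 1.1
eef_pos: [0.5014, -0.413, 0.3348]
ee_rot: [-0.0, 0.987, 0.159, -0.0]
contact_force: [0.6, -0.6, 0.2]
width: -0.006
```

Emit:
{"fn": "step_arm", "kwargs": {"moves": [[[4.5,-0.5,0,0,0,0,1],[4.5,-0.5,0,0,0,0,1],[4.5,-0.5,0,0,0,0,1],[4,0,0,0,0,0,1],[0,0,0,0,0,0,1]]]}}

```text
time: 1.6
eef_pos: [0.6661, -0.3419, 0.3323]
ee_rot: [-0.001, 0.987, 0.161, 0.0]
contact_force: [0.1, -0.1, -1.2]
width: 0.0
```

Emit:
{"fn": "step_arm", "kwargs": {"moves": [[[0,0,0,0,0,7.4,1],[0,0,0,0,0,7.4,1],[0,0,0,0,0,7.4,1],[0,0,0,0,0,7.4,1],[0,0,0,0,0,7.4,1]]]}}

```text
time: 2.1
eef_pos: [0.6606, -0.3455, 0.3348]
ee_rot: [-0.0, 0.986, -0.166, -0.001]
contact_force: [-1.0, -0.3, -0.7]
width: -0.002
```

Emit:
{"fn": "step_arm", "kwargs": {"moves": [[[0,0,4.5,0,0,0,1],[0,0,4.5,0,0,0,1],[-2,0.3,0,0,0,0,1],[-1.5,0,0,0,0,0,1],[0,0,0,0,0,0,1]]]}}

```text
time: 2.6
eef_pos: [0.625, -0.3364, 0.245]
ee_rot: [-0.0, 0.987, -0.163, -0.001]
contact_force: [-0.3, -0.8, 0.3]
width: 0.002
```

```bash
python3 -c "
from h import *
snap('scene','s1');print(manip.state()['eef_pos'],manip.state()['joint_pos'])"
```

```text
[ 0.6265019  -0.33696461  0.24555552] [-5.91079177e-01  4.85638158e-01  1.17427280e+00 -2.07052994e-04
  1.48166744e+00  1.30755450e+00]
```

View pics/s1.png

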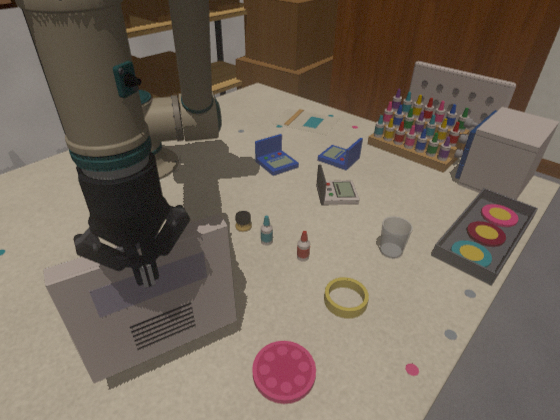

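The shut fingertips are at (148,280), just outside the hood's outer face and near its top edge. Now I push the hood over along its arc.

Emit:
{"fn": "step_arm", "kwargs": {"moves": [[[-1,0,0,0,0,0,1],[-1,0,0,0,0,0,1],[-1.3,0,-0.1,0,0,0,1],[-1.3,0,-0.1,0,0,0,1],[-1.3,0,0.1,0,0,0,1]]]}}

```text
time: 3.15
eef_pos: [0.5723, -0.3183, 0.2471]
ee_rot: [0.001, 0.987, -0.163, 0.002]
contact_force: [3.7, -1.4, 0.8]
width: -0.002
```

Emit:
{"fn": "step_arm", "kwargs": {"moves": [[[-1.4,0,0.1,0,0,0,1],[-1.3,0,0.3,0,0,0,1],[-1.4,0,0.3,0,0,0,1],[-1.3,0,0.5,0,0,0,1],[-1.3,0,0.5,0,0,0,1]]]}}

```text
time: 3.65
eef_pos: [0.5086, -0.2967, 0.2302]
ee_rot: [0.001, 0.987, -0.163, 0.002]
contact_force: [2.7, -1.2, 0.1]
width: 0.0
```

Emit:
{"fn": "step_arm", "kwargs": {"moves": [[[-1.2,0,0.7,0,0,0,1],[-1.2,0,0.7,0,0,0,1],[-1.1,0,0.85,0,0,0,1],[-1.1,0,0.85,0,0,0,1],[-0.9,0,1,0,0,0,1]]]}}

```text
time: 4.15
eef_pos: [0.4558, -0.2788, 0.1891]
ee_rot: [0.001, 0.987, -0.163, 0.001]
contact_force: [0.2, 0.1, 2.0]
width: 0.002
```

```bash
python3 -c "
from h import *
snap('scene','s2');print(manip.state()['eef_pos'],manip.state()['contact_force'])"
```

```text
[ 0.45338632 -0.27735583  0.18725157] [-0.89517885  0.39593529 -0.64912105]
```

View pics/s2.png

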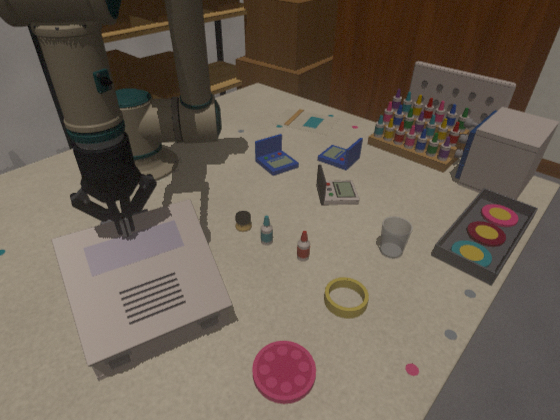

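The hood is about two-thirds down, with the fingertip on its front edge near (125,230). I carry on down the arc.

Emit:
{"fn": "step_arm", "kwargs": {"moves": [[[-0.9,0,1,0,0,0,1],[-0.8,0,1.1,0,0,0,1],[-0.8,0,1.1,0,0,0,1],[-0.6,0,1.2,0,0,0,1],[-0.6,0,1.2,0,0,0,1]]]}}

```text
time: 4.7
eef_pos: [0.4214, -0.2671, 0.1328]
ee_rot: [0.001, 0.987, -0.163, 0.001]
contact_force: [0.0, -1.0, 1.1]
width: 0.002
```

Emit:
{"fn": "step_arm", "kwargs": {"moves": [[[-0.3,0,0.8,0,0,0,1],[-0.3,0,0.9,0,0,0,1],[-0.2,0,0.7,0,0,0,1],[-0.1,0,0.6,0,0,0,1],[0,0,0.4,0,0,0,1]]]}}

```text
time: 5.2
eef_pos: [0.4119, -0.2635, 0.0977]
ee_rot: [-0.0, 0.987, -0.163, -0.001]
contact_force: [-0.4, 0.1, 1.6]
width: -0.002
```

Emit:
{"fn": "step_arm", "kwargs": {"moves": [[[0,0,0.3,0,0,0,1],[0,0,0.2,0,0,0,1],[0,0,0,0,0,0,1]]]}}

```text
time: 5.5
eef_pos: [0.4121, -0.2636, 0.0959]
ee_rot: [0.0, 0.987, -0.163, -0.0]
contact_force: [-6.3, 3.6, 21.2]
width: 0.002
```

A rise to 21 N with the tip at z = 0.082 shows the hood is on its stop. I lift off and go to the timer.

Emit:
{"fn": "step_arm", "kwargs": {"moves": [[[0,0,-3,0,0,0,1],[0,0,-4,0,0,0,1],[0,0,-3.5,0,0,0,1],[-0.6,-4.5,0,0,0,0,1],[-0.6,-4.5,0,0,0,0,1]]]}}

```text
time: 6.0
eef_pos: [0.4313, -0.1751, 0.1997]
ee_rot: [0.001, 0.986, -0.164, 0.002]
contact_force: [0.8, 1.1, -0.6]
width: 0.004
```

Emit:
{"fn": "step_arm", "kwargs": {"moves": [[[-0.6,-4.5,0,0,0,0,1],[-0.6,-4.5,0,0,0,0,1],[-0.6,-4.5,0,0,0,0,1],[-0.6,-4.5,0,0,0,0,1],[-0.6,-4.5,0,0,0,0,1]]]}}

```text
time: 6.5
eef_pos: [0.4743, 0.05, 0.1984]
ee_rot: [-0.0, 0.987, -0.163, 0.001]
contact_force: [0.6, -1.2, -0.6]
width: 0.002
```

Emit:
{"fn": "step_arm", "kwargs": {"moves": [[[-0.6,-4.5,0,0,0,0,1],[-0.6,-4.5,0,0,0,0,1],[-0.6,-4.5,0,0,0,0,1],[-0.6,-4.5,0,0,0,0,1],[-1,-4.2,0,0,0,0,1]]]}}

```text
time: 7.0
eef_pos: [0.5137, 0.2716, 0.1981]
ee_rot: [-0.0, 0.987, -0.163, 0.001]
contact_force: [0.4, 0.2, 0.0]
width: -0.003
```

Emit:
{"fn": "step_arm", "kwargs": {"moves": [[[0,0,0,0,0,-8,1],[0,0,0,0,0,-8,1],[0,0,0,0,0,-8,1],[0,0,0,0,0,-8,1],[0,0,0,0,0,-8,1]]]}}

```text
time: 7.5
eef_pos: [0.5131, 0.2696, 0.198]
ee_rot: [-0.0, 0.982, 0.187, 0.0]
contact_force: [-0.6, -0.5, -0.3]
width: -0.001
```

Emit:
{"fn": "step_arm", "kwargs": {"moves": [[[0,0,0,0,0,-8,1],[0,0,0,0,0,-8,1],[0,0,0,0,0,-8,1],[0,0,0,0,0,0,1]]]}}

```text
time: 7.9
eef_pos: [0.5131, 0.2694, 0.1981]
ee_rot: [-0.0, 0.923, 0.385, 0.0]
contact_force: [-0.0, -0.7, 0.5]
width: 0.0
```

Emit:
{"fn": "step_arm", "kwargs": {"moves": [[[0,0,4.5,0,0,0,1],[0,0,4.5,0,0,0,1],[0,0,3,0,0,0,1],[0,0,1.5,0,0,0,1],[-1.5,0,0,0,0,0,1]]]}}

```text
time: 8.4
eef_pos: [0.5021, 0.2588, 0.0604]
ee_rot: [-0.0, 0.924, 0.383, -0.002]
contact_force: [-0.2, -0.5, 0.9]
width: -0.001
```

Emit:
{"fn": "step_arm", "kwargs": {"moves": [[[-1,0,0,0,0,0,1],[-1,0,0,0,0,0,1],[-1,0,0,0,0,0,1],[-1,0,0,0,0,0,1],[-1,0,0,0,0,0,1]]]}}

```text
time: 8.9
eef_pos: [0.4667, 0.2224, 0.0637]
ee_rot: [0.0, 0.923, 0.385, 0.0]
contact_force: [-0.4, -0.4, 0.3]
width: -0.002
```

```bash
python3 -c "
from h import *
i,d=snap('scene','s3');print(manip.state()['eef_pos'],manip.state()['contact_force'])
cv2.imwrite('pics/s3c.png',cv2.resize(i[90:270,230:430,::-1],None,fx=3,fy=3,interpolation=2))"
```

```text
[0.46471425 0.22120813 0.06341755] [-1.42096331 -1.35719148 -0.6445585 ]
```

View pics/s3c.png

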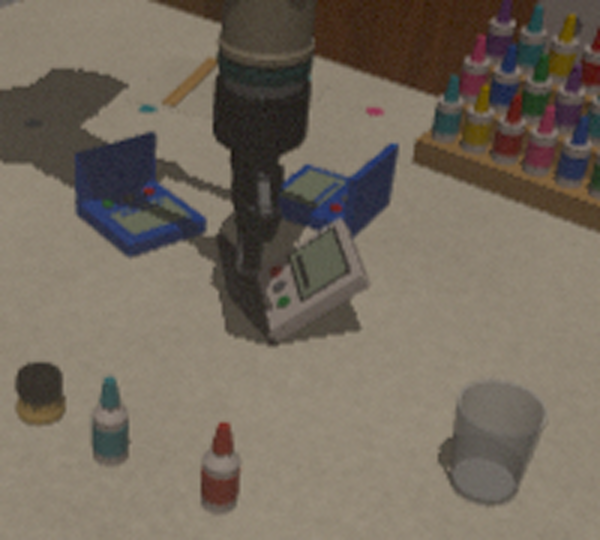

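The timer has rolled to roughly 30–35° about its heel, with the finger inside the L at (245,230) in the crop. I keep going, past the tipping point.

Emit:
{"fn": "step_arm", "kwargs": {"moves": [[[-1.2,0,0,0,0,0,1],[-1.2,0,0,0,0,0,1],[-1.2,0,0,0,0,0,1],[-1.2,0,0,0,0,0,1],[-1,0,0,0,0,0,1]]]}}

```text
time: 9.45
eef_pos: [0.4253, 0.1809, 0.0632]
ee_rot: [0.0, 0.923, 0.385, -0.0]
contact_force: [-0.5, 0.1, -0.2]
width: 0.003
```

Emit:
{"fn": "step_arm", "kwargs": {"moves": [[[0,0,0,0,0,0,1],[0,0,0,0,0,0,1],[0,0,0,0,0,0,1]]]}}

```text
time: 9.75
eef_pos: [0.4271, 0.182, 0.0634]
ee_rot: [0.0, 0.923, 0.385, 0.001]
contact_force: [-0.4, -0.2, 0.6]
width: 0.004
```

```bash
python3 -c "
from h import *
i,d=snap('scene','s4');print(manip.state()['eef_pos'],manip.state()['contact_force'])
cv2.imwrite('pics/s4c.png',cv2.resize(i[90:270,230:430,::-1],None,fx=3,fy=3,interpolation=2))"
```

```text
[0.42705688 0.18210585 0.06338373] [-0.26649021  0.25957966 -1.00813511]
```

View pics/s4c.png

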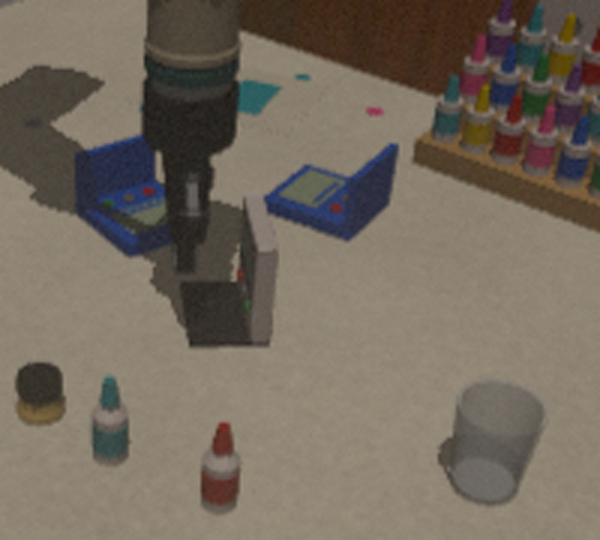

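The timer stands (panel at (262,270), foot plate at (225,312) in the crop) and the finger is clear of it. I raise the arm and check.

Emit:
{"fn": "step_arm", "kwargs": {"moves": [[[0,0,-3,0,0,0,1],[0,0,-4.5,0,0,0,1],[0,0,-4.5,0,0,0,1],[0,0,-4,0,0,0,1],[-3,0,-2,0,0,0,1]]]}}

```text
time: 10.3
eef_pos: [0.4097, 0.1624, 0.2473]
ee_rot: [0.001, 0.923, 0.386, 0.005]
contact_force: [-0.5, -0.9, -0.6]
width: -0.001
```

Emit:
{"fn": "step_arm", "kwargs": {"moves": [[[-4,0,0,0,0,0,1],[-4,0,0,0,0,0,1],[0,0,0,0,0,0,1],[0,0,0,0,0,0,1]]]}}

```text
time: 10.7
eef_pos: [0.3491, 0.1036, 0.2437]
ee_rot: [0.0, 0.923, 0.384, 0.001]
contact_force: [0.7, 0.8, 0.6]
width: 0.0
```

```bash
python3 - <<'E'
from h import *
np.set_printoptions(precision=4,suppress=True)
i,d=snap('scene','s5');j,e=snap('top','t5')
S=cloud('scene',d);T=cloud('top',e);T0=cloud('top',np.load('pics/t0.npy'))
def plane(q):
    q=q[~np.isnan(q).any(1)]
    for _ in range(5):
        v=np.linalg.svd(q-q.mean(0),full_matrices=False)[2];r=(q-q.mean(0))@v[2];q=q[abs(r)<max(.003,2*r.std())]
    return q.mean(0),v[2]*np.sign(v[2][2]),len(q)
g=np.zeros(d.shape,bool)
x=(S[...,0]-.4725)*.948-(S[...,1]+.279)*.317; y=(S[...,0]-.4725)*.317+(S[...,1]+.279)*.948
m=(abs(x)<.09)&(abs(y)<.1)&(S[...,2]>.07)&(S[...,2]<.11)
print('hood top',plane(S[m]))
m=(S[...,2]>.02)&(S[...,2]<.14)&(np.hypot(S[...,0]-.4775,S[...,1]-.2335)<.075);print('timer scene maxz',S[m][:,2].max(),m.sum())
m=(T[...,2]>.085)&(T[...,2]<.13)&(np.hypot(T[...,0]-.4775,T[...,1]-.2335)<.075)
r=cv2.minAreaRect((T[m][:,:2]*1000).astype(np.float32));print('timer top',m.sum(),r,T[m][:,2].max())
m=(S[...,2]>.015)&(S[...,2]<.095)&(np.hypot(S[...,0]-.4775,S[...,1]-.2335)<.08);print('panel plane',plane(S[m]))
a=cv2.imread('pics/s0.png');b=cv2.imread('pics/s5.png')
# unchanged things
df=np.abs(a.astype(int)-b).max(2)
for n,(u,v) in dict(jar=(243,220),teal=(266,230),red=(303,245),cup=(395,237),tape=(346,296),mould=(284,369)).items(): print(n,(df[v-22:v+22,u-16:u+16]>60).sum(),end=' ')
print(manip.state()['eef_pos'],manip.state()['contact_force'])
E
```

```text
hood top (array([ 0.4784, -0.287 ,  0.0816]), array([ 0.0006, -0.0014,  1.    ]), 8629)
timer scene maxz 0.10224661892869769 468
timer top 102 ((471.5724182128906, 227.7928466796875), (19.170616149902344, 89.33625793457031), 40.000831604003906) 0.10478131317758545
panel plane (array([0.4856, 0.2052, 0.0571]), array([-0.6217, -0.7832,  0.0072]), 277)
jar 0 teal 0 red 0 cup 0 tape 0 mould 0 [0.35   0.1041 0.2435] [0.264  0.3184 0.8005]
```

View pics/s5.png

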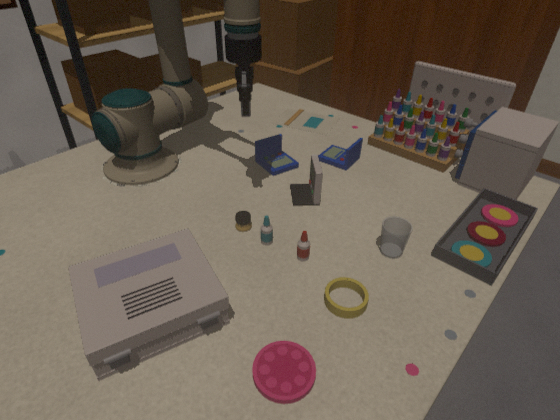

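The picture shows the hood flat and shut at (148,292), and the timer upright at (315,182) with nothing touching it. The rest of the table looks as it did at the start, so I hand the job in.

```bash
python3 -c "
from plant import manip
print(manip.finish_job())"
```

```text
the job is handed in; nothing more can be done
None
```

I handed the job in at about 11 s of the 54 s allowed: the hood is shut and the timer stands, both done by pushing with closed fingertips. No verdict is reported.

- **Hood:** I swung it down along its arc at about 0.75 rad/s commanded. It reached its stop with about 21 N at the wrist. Afterwards its top measured level to about 0.002 rad at z = 0.082 m.
- **Timer:** I rolled it over its heel by pushing the foot plate. The panel measured within about 0.01 rad of vertical. The heel stayed within about 10 mm of where it lay, and the timer turned roughly 5° about the vertical.
- **Everything else:** The bottles, jar, tape, cup and mould showed no change between the first and last scene pictures. The arm is clear of everything.
- **Not checked:** The coaster is hidden under the shut hood, so I could not see it afterwards. Nothing reached into the tub.

No check failed or disagreed with another.

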